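# Trip the hidden latch of a workshop box and open its cover

### The job

The small wooden box screwed to the bench is held shut by a hidden spring latch. Take the release rod (the thin steel rod with the square wooden handle), push its steel end through the small brass-rimmed hole in the side of the box until the sliding cover springs open a little. Then draw the rod out, and leave it lying flat on the bench, clear of the box, and the cover slid fully open to its stop. Leave everything else on the bench where it is.

Things in the scene. Friction and masses are not known exactly. Their poses are not given: they have to be found in the camera images.
- box: Wooden box screwed to the bench, 220 (its x) x 140 (its y) x 101 mm tall; origin at the centre of its underside, z up; yaw varies. The hole is in its -y side. The cover lies between two dark rails along the long sides (tops at z = 101 mm, inner edges at y = +-53 mm) and slides out in the box's -x direction over the lower -x end wall.
- hole (a point): Centre of the access hole's mouth, on the outer face of the box's -y side: at x = +30, y = -70, z = 52 mm in the box. Round, 14 mm diameter with a 3 mm chamfer and a brass rim; its axis is level, along the box's y (push in along +y). The wall is 10 mm thick.
- latch_plate (a point): Hidden: middle of the front of the latch's steel push plate (44 mm wide, 36 mm tall) at rest 20 mm behind the hole's mouth, straight behind it. Sprung: 3 N at rest, rising to 7 N. Pushed in 8 mm or more (rod tip 28 mm or more behind the mouth) it frees the cover; it stops hard at 14 mm (tip at 34 mm).
- lid (a joint): How far the cover has slid open (box's -x), m: 0 shut and latched, 0.12 fully open at its stop. When tripped, a spring pushes it open to about 0.03, where it stays; from there it slides with 1.5 N friction plus 20 N per m/s of damping. While latched it cannot be slid.
- lid_grip (a point): Centre of the top of the dark wooden grip bar on the cover: 16 mm thick (along the box's x, the sliding direction), 60 mm long (along the box's y), 32 mm high; its top is 124 mm and the cover's upper face 92 mm above the bench. Moves with the cover; when shut it lies at x = +30 mm, y = 0 in the box.
- rod: Release rod, loose, about 65 g: square dark wooden handle 24 x 24 x 100 mm (x = -100 to 0) and in line with it a round-ended steel rod, 7 mm diameter, 80 mm long (x = 0 to +80). Origin on the handle's underside where it meets the steel; x points to the tip, z up; the axis is 12 mm above the origin. Lies flat on the bench, tip towards the robot's left (+y) within some 30 degrees.
- rod_tip (a point): End of the steel rod, on its axis.
- rod_grip (a point): Point on the rod's axis inside the handle, 40 mm behind the steel and 120 mm behind the tip, a good place to grip.
- screwdriver: Bystander: screwdriver with round black handle, lying; not the release rod.
- offcut: Bystander: board offcut 90 x 60 x 19 mm, lying flat.
- tape: Bystander: roll of paper tape 80 mm diameter, 24 mm high, lying flat.
- jar: Bystander: small amber jar, 64 mm diameter, 70 mm tall.
- bottle: Bystander: clear bottle, 64 mm diameter, 200 mm tall.
- hammer: Bystander: hammer, lying.
- clamp: Bystander: grey G-clamp, 130 mm long, 14 mm thick, lying flat.
Not all that is in view belongs to the job. What is shaped like the rod but red is not meant.

How it is judged (in metres and radians):
On the way:
1. the rod's tip, through the hole, has tripped the latch and the cover has sprung open (value of joint lid above 0.02 m and y of rod_tip in the frame of box between -0.055 and -0.02 m and x of rod_tip in the frame of box between 0.015 and 0.045 m and height (world z) of rod_tip below 0.066 m), for 0.1 s.
At the end, for the whole second after the job is handed in: The cover is fully open (slid at least 108 of its 120 mm), and the release rod lies flat and still on the bench (axis under 20 mm high at the handle, under 25 mm at the tip), its tip over 30 mm from the hole and not touching the box (value of joint lid above 0.108 m and height (world z) of rod_tip below 0.025 m and height (world z) of rod_grip below 0.02 m and horizontal distance between rod_tip and hole above 0.03 m and linear speed of rod below 0.02 m/s and contact force between rod and box below 0.1 N).
It fails at once if a bystander (screwdriver, offcut, tape, jar, bottle, hammer or clamp) is moved by more than 40 mm (distance of any of screwdriver, offcut, tape, jar, bottle, hammer, clamp from where it was at the start of the episode above 0.04 m).
It also fails if it takes over 54 s, if anything falls off the work surface, if the arm or the gripper's body presses on something with over 40 N, if the wrist force passes 120 N, or if a joint passes its speed limit or range.

### The arm

A 6-joint arm with a two-finger parallel gripper is mounted at the origin on the work surface. World frame = base frame: x ahead of the robot, y to its left, z up, the work surface at z = 0. Lengths are in m, angles in degrees, forces in N, time in s.
With the tool pointing down it reaches from about 0.325 to 1 m from the base axis. Payload 5.1 kg.
Tool frame: the origin (TCP) lies on the front face of the gripper's body, between the roots of the fingers; the fingertips stand 73 mm ahead of it and the grasp point (between the pads) lies 54 mm ahead of it; z points along the fingers, y is the line along which they close (so a half turn about z gives the same grasp; the last joint's range is limited). The gripper opens to 85 mm and grips with 20 to 120 N. Pads are 22 mm wide; open, the fingers measure 114 mm over their backs; the gripper's body (76 mm by 85 mm) begins 54 mm behind the grasp point. The pads swing forward as they close: fully open they stand 13 mm farther back than shut.
Start: joints at [58.522, 7.093, 94.555, -0, 78.352, -4.733], TCP at [0.293, 0.58, 0.304] pointing down, gripper open.
Joint ranges: [-149.61, 149.61], [-58.7, 133.49], [1.44, 155.28], [-77.14, 257.14], [18.33, 153.61], [-166.67, 166.67]. Speed limits (degrees/s): [147.25, 147.25, 180, 180, 180, 180].

### API

Orientations are given as a 3x3 rotation matrix whose columns are the frame's x, y, z axes.
In Python, from plant import bot, vision, ticket gives the robot as it stands.
- The arm moves only by the tool jog_arm, never from a script. Its argument "motion" is a list of rows, each an object of numbers: "ax", "ay", "az": the turn, a rotation vector about the tool's x, y, z in rad; "dx", "dy", "dz": the shift along the tool's x, y, z in mm; "fingers": the opening in per cent of the stroke, from 0 (shut) to 100 (fully open). A call has 1 to 12 rows; each row shifts and turns the commanded pose from where the row before left it, along the tool's axes as they then stand; what a row does not reach is not made up. A row lasts 1/12 s, in which the tool goes at most 41.7 mm and 7.16 degrees, less where a joint would pass 70% of its speed; a pose out of reach is approached as far as the arm can. A call is refused whole if a number of a shift passes 41.7 or a number of a turn 0.125, either way. A call with a gripper value outside its range is refused whole. The fingers move at their own pace and stop on an object; the grip force is fixed at half the most. Time passes only in rows, so rows that do not move let the fingers close. It gives the time, the measured TCP pose, the force, the opening and the grip force at its end, in the units of the state.
- bot.read_state(): the state, without advancing time (a new reading comes with each control period).
- vision.get_image(name): name is "side" or "top" or "wrist"; returns (picture, depth): 400x640x3 uint8, blue, green, red; 400x640 float32, m along the optical axis (not along the pixel's ray), 0 where there is no reading.
- vision.get_calibration(name): a dict with "vertical_fov" (degrees; the focal length in pixels is half the picture's height over the tangent of half this angle, whatever the lens; pixels are square), "cx", "cy" (the principal point, pixels), "extrinsics" (4x4, takes a point from world to camera coordinates). Camera axes: x right, y up, looking along -z (the intrinsics and any distortion apply to the point x, -y, -z); pixel columns grow to the right and rows downward; lengths in m; the calibration is good to about 2 mm. A picture is of the moment at which its call begins: read the wrist's pose just before it. get_calibration takes no time and is no camera call; for the wrist camera it gives the pose at the moment of the call.
- ticket.finish_job(): hands the job in; it is judged then, once.
The state is a dict: "time": time; "q": joint angles; "qvel": joint speeds; "tau": joint torques, N m; "position": TCP position; "eef_rot": TCP orientation; "contact_force": force on the tool from outside, world axes, zero at the start; "torque": the same for the moment, N m; "grip_width": opening from 0.0 (shut) to 1.0 (fully open); "grasp_force": force on a finger pad.
Only numpy, scipy, OpenCV 4.12 (cv2) and the standard library are available. Lean on these libraries where they do the work, as an engineer would, in place of code of your own. Each camera call takes 0.05 s, during which the arm holds its last target. There are 200 camera calls.

## Working session

There is one attempt and no reset: what is moved stays moved. The work goes in short steps, Python scripts to look and compute and a tool call to move; the robot and the scene stay as the last step left them, time stands still between calls to the robot, and variables do not carry over. Pictures are saved under pics/ and viewed, at most 10 in all, crops included, and the job is handed in when it is done.

Besides the shell and the picture viewer there is one more tool, called after "Emit:" by a JSON object that holds its "op" and its "data". jog_arm: Moves the arm, as the interface text tells. Its arguments: {"type":"object","properties":{"motion":{"type":"array","items":{"type":"object","properties":{"ax":{"type":"number"},"ay":{"type":"number"},"az":{"type":"number"},"dx":{"type":"number"},"dy":{"type":"number"},"dz":{"type":"number"},"fingers":{"type":"number"}}}}},"required":["motion"]}

```bash
mkdir -p pics; ls
cat > h.py <<'E'
import numpy as np, cv2
from plant import bot, vision, ticket
def grab(n,f=None):
    c=vision.get_calibration(n); im,d=vision.get_image(n)
    if f: cv2.imwrite('pics/'+f,im); np.savez('pics/'+f+'.npz',im=im,d=d,E=c['extrinsics'],v=c['vertical_fov'],cx=c['cx'],cy=c['cy'])
    return im,d,c
def load(f):
    z=np.load('pics/'+f+'.npz'); return z['im'],z['d'],dict(extrinsics=z['E'],vertical_fov=float(z['v']),cx=float(z['cx']),cy=float(z['cy']))
def world(c,u,v,d):
    f=200/np.tan(np.radians(c['vertical_fov'])/2)
    u,v,d=np.broadcast_arrays(np.asarray(u,float),v,d)
    p=np.stack([(u-c['cx'])/f*d,-(v-c['cy'])/f*d,-d,np.ones_like(d)],-1)
    return (p@np.linalg.inv(c['extrinsics']).T)[...,:3]
def pix(c,p):
    f=200/np.tan(np.radians(c['vertical_fov'])/2)
    q=np.asarray(c['extrinsics'])@np.r_[p,1]; return c['cx']+f*q[0]/-q[2], c['cy']-f*q[1]/-q[2]
E
python3 - <<'E'
from h import *
print({k:v for k,v in vision.get_calibration('top').items()})
a=grab('top','t0.png');b=grab('side','s0.png')
for n in('side','wrist'): print(n,vision.get_calibration(n))
s=bot.read_state();print(s['time'],s['position'],s['eef_rot'])
E
```

```text
pics
{'vertical_fov': 44.50185268014509, 'cx': 319.0168837560685, 'cy': 197.05578621130581, 'extrinsics': array([[ 0.01598561, -0.99986092,  0.00475395, -0.11192163],
       [ 0.98858664,  0.01651734,  0.14974521, -0.56534453],
       [-0.1498029 ,  0.00230593,  0.98871319, -1.52117074],
       [ 0.        ,  0.        ,  0.        ,  1.        ]])}
side {'vertical_fov': 43.071024915262086, 'cx': 315.15086583271176, 'cy': 202.5617216712692, 'extrinsics': array([[ 0.8461697 , -0.53266526, -0.01626517, -0.51237959],
       [ 0.36548181,  0.55783572,  0.74514586, -0.21225187],
       [-0.38784002, -0.63646448,  0.66670315, -1.58960832],
       [ 0.        ,  0.        ,  0.        ,  1.        ]])}
wrist {'vertical_fov': 71.39091490035237, 'cx': 317.02374715454175, 'cy': 196.8274240147119, 'extrinsics': array([[ 0.44899465,  0.89353232, -0.00194918, -0.64785417],
       [-0.85724536,  0.43014326, -0.28303209,  0.03603445],
       [-0.25205989,  0.12875082,  0.95910846, -0.37936069],
       [ 0.        ,  0.        ,  0.        ,  1.        ]])}
0.1 [0.29231557 0.58007705 0.30276593] [[-8.93003153e-01  4.50049225e-01 -1.03107380e-03]
 [ 4.50050369e-01  8.93001666e-01 -1.63987190e-03]
 [ 1.82727540e-04 -1.92844592e-03 -9.99998124e-01]]
```

View pics/t0.png

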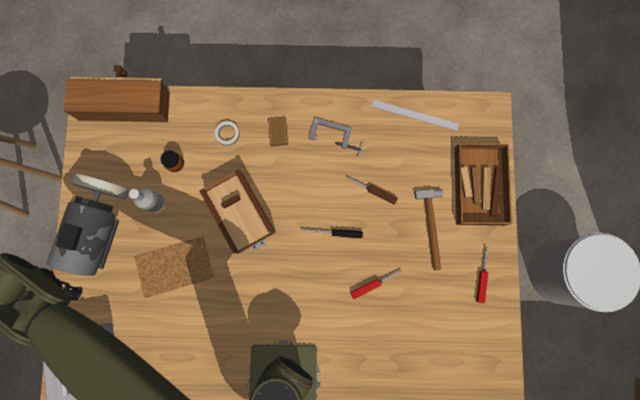

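View pics/s0.png

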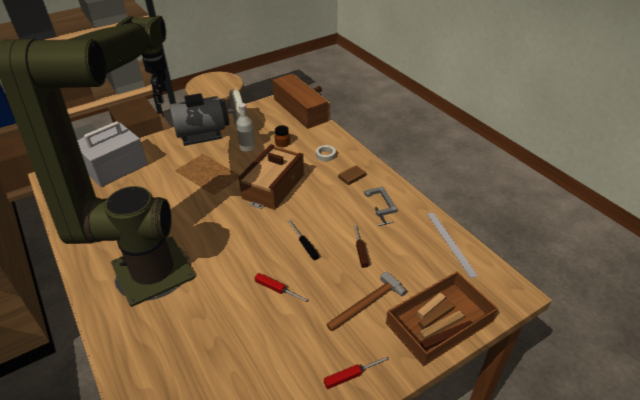

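Top view candidates for the rod:
- brown handle at (380,192), tip at (347,177)
- black screwdriver at (345,232)
- red decoys at (370,287) and (482,285)

The brown-handled one with a square handle and its tip to the left matches the description. The box is at (238,210), with the grip bar at (230,198), so box +x points up-left in the image. I'll check with a crop and measure.

Run:
```python
from h import *
im,d,c=load('t0.png.npz'[:-4])
cr=cv2.resize(im[150:265,190:415],None,fx=3.5,fy=3.5,interpolation=cv2.INTER_CUBIC);cv2.imwrite('pics/c1.png',cr)
V,U=np.mgrid[0:400,0:640]; W=world(c,U,V,d)
print('bench z',np.median(W[260:300,300:340,2]))
# box
m=np.zeros((400,640),bool);m[155:265,190:285]=1
mb=m&(W[...,2]>0.085)&(W[...,2]<0.115)
P=W[mb][:,:2].astype(np.float32);n,l,s,_=cv2.connectedComponentsWithStats(mb.astype(np.uint8))
k=1+np.argmax(s[1:,4]);P=W[l==k]
print('box',cv2.minAreaRect(P[:,:2].astype(np.float32)),len(P),P[:,2].max())
g=m&(W[...,2]>0.114)&(W[...,2]<0.135); print('grip',W[g].mean(0),g.sum(),cv2.minAreaRect(W[g][:,:2].astype(np.float32)))
# rod handle
m=np.zeros((400,640),bool);m[165:215,335:410]=1
h=m&(W[...,2]>0.014)&(W[...,2]<0.04)
print('rod',W[h].mean(0),h.sum(),cv2.minAreaRect(W[h][:,:2].astype(np.float32)),cv2.minAreaRect(np.argwhere(h)[:,::-1].astype(np.float32)))
print('tip',world(c,347,177,d[177,347]), 'med z',np.median(W[h][:,2]))
for n,(u,v) in dict(screwd=(345,232),offcut=(277,130),tape=(227,132),bottle=(148,200),jar=(172,158),clamp=(340,130),hamm=(430,200)).items(): print(n,W[v,u].round(3))
```

```text
bench z 0.00047490704761321556
box ((0.5132563710212708, 0.15099819004535675), (0.22219277918338776, 0.14016523957252502), 30.749849319458008) 3142 0.1143936897189981
grip [0.53805582 0.16521439 0.12409157] 109 ((0.5386751890182495, 0.16530117392539978), (0.016553612425923347, 0.05810965970158577), 30.100902557373047)
rod [ 0.58677571 -0.29944204  0.02313694] 270 ((0.5992180109024048, -0.27390700578689575), (0.17674754559993744, 0.025584915652871132), 64.96248626708984) ((371.800048828125, 189.40000915527344), (54.56005859375, 8.049844741821289), 26.56505012512207)
tip [ 0.63974796 -0.19351952  0.01289509] med z 0.023533573924797047
screwd [ 0.458 -0.188  0.028]
offcut [0.792 0.04  0.024]
tape [0.788 0.209 0.002]
bottle [0.536 0.412 0.132]
jar [0.681 0.367 0.069]
clamp [ 0.803 -0.17  -0.001]
hamm [ 0.566 -0.462  0.026]
```

View pics/c1.png

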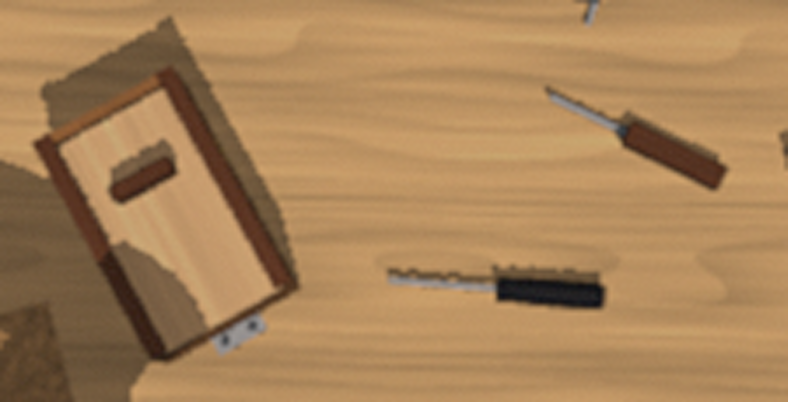

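The crop confirms it: brown square handle in line with a thin steel rod, tip to the upper left. The black one has a round handle, so it's the screwdriver. Box yaw is about 30.4° and the rod points along about 65°. I'll go above the rod grip at (0.587, -0.301).

Emit:
{"op": "jog_arm", "data": {"motion": [{"dx": -27.5,"dy": -27.2,"fingers": 100},{"dx": -27.5,"dy": -27.2},{"dx": -27.5,"dy": -27.2},{"dx": -27.5,"dy": -27.2},{"dx": -27.5,"dy": -27.2},{"dx": -27.5,"dy": -27.2},{"dx": -27.5,"dy": -27.2},{"dx": -27.5,"dy": -27.2},{"dx": -27.5,"dy": -27.2},{"dx": -27.5,"dy": -27.2},{"dx": -27.5,"dy": -27.2},{"dx": -27.5,"dy": -27.2}]}}

```text
validation failed for argument at $.mo...
```

Emit:
{"op": "jog_arm", "data": {"motion": [{"dx": -27.5,"dy": -27.2},{"dx": -27.5,"dy": -27.2},{"dx": -27.5,"dy": -27.2},{"dx": -27.5,"dy": -27.2},{"dx": -27.5,"dy": -27.2},{"dx": -27.5,"dy": -27.2},{"dx": -27.5,"dy": -27.2},{"dx": -27.5,"dy": -27.2},{"dx": -27.5,"dy": -27.2},{"dx": -27.5,"dy": -27.2},{"dx": -27.5,"dy": -27.2},{"dx": -27.5,"dy": -27.2}]}}

```text
validation failed for argument at $.mo...
```

Emit:
{"op": "jog_arm", "data": {"motion": [{"az": 0.125,"dz": 8},{"az": 0.125,"dz": 8},{"az": 0.125,"dz": 8},{"az": 0.125,"dz": 8},{"az": 0.125,"dz": 8},{"az": 0.125,"dz": 8},{"az": 0.125,"dz": 8},{"az": 0.125,"dz": 8},{"az": 0.125,"dz": 8},{"az": 0.125,"dz": 8},{"az": 0.125,"dz": 8},{"az": 0.125,"dz": 8}]}}

```text
validation failed for argument at $.mo...
```

Run:
```python
from h import *
s=bot.read_state();im,d,c=grab('wrist','w1.png')
R=np.array(s['eef_rot']);p=np.array(s['position'])
print(s['time'],p,R[:,0],R[:,1],s['contact_force'],s['q'])
Ei=np.linalg.inv(c['extrinsics']);print('cam in tool',R.T@(Ei[:3,3]-p))
V,U=np.mgrid[0:400,0:640]; W=world(c,U,V,d)
h=(W[...,2]>0.006)&(W[...,2]<0.035)&(d>0.1)
n,l,st,ce=cv2.connectedComponentsWithStats(h.astype(np.uint8))
for k in range(1,n):
  if st[k,4]>300:
    P=W[l==k]; print(st[k],P.mean(0).round(4),np.median(P[:,2]),cv2.minAreaRect(P[:,:2].astype(np.float32)))
```

```text
0.1 [0.29231557 0.58007705 0.30276593] [-8.93003153e-01  4.50050369e-01  1.82727540e-04] [ 0.45004923  0.89300167 -0.00192845] [ 0.44299713  0.28208089 -0.55806949] [ 5.85216631e+01  7.12928981e+00  9.46277307e+01  1.34764129e-03
  7.83539585e+01 -4.73170421e+00]
cam in tool [ 0.07356394 -0.00120678 -0.0700026 ]
[238   0 108  91 583] [0.1466 0.6203 0.0214] 0.022239251886263245 ((0.14695055782794952, 0.6197670698165894), (0.005170866847038269, 0.15548521280288696), 11.326444625854492)
[138 356  41  33 656] [0.4639 0.2058 0.0223] 0.023180111134462444 ((0.4686686098575592, 0.2088720202445984), (0.07086630910634995, 0.004829082638025284), 30.216915130615234)
```

View pics/w1.png

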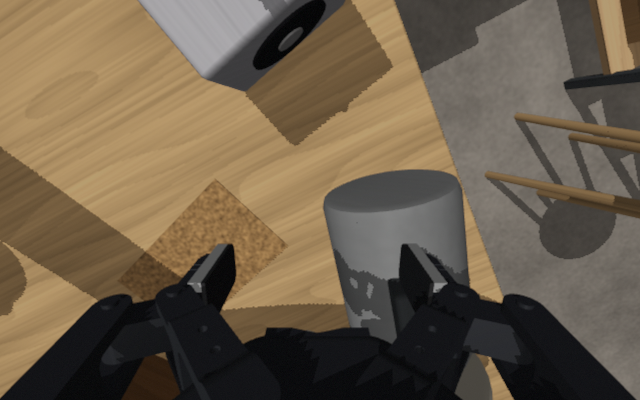

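The wrist view at the start pose shows the grey motor, cork pad and fingers. The rows were refused, probably because every key is required. I'll check obstacle heights along the path before retrying.

Run:
```python
from h import *
a=np.array([.2923,.58]);b=np.array([.587,-.301]);t=b-a;L=np.linalg.norm(t);t/=L
for n in('t0.png','s0.png'):
  im,d,c=load(n);V,U=np.mgrid[0:400,0:640];W=world(c,U,V,d)
  r=W[...,:2]-a;s=r@t;q=r@np.array([-t[1],t[0]])
  for s0 in np.arange(0,.95,.1):
    m=(s>s0)&(s<s0+.1)&(abs(q)<.09)&(d>0.1)
    print(n,round(s0,1),m.sum(), W[m][:,2].max().round(3) if m.any() else None)
```

```text
t0.png 0.0 5103 0.581
t0.png 0.1 2438 0.579
t0.png 0.2 1741 0.016
t0.png 0.3 1703 0.014
t0.png 0.4 1796 0.11
t0.png 0.5 1872 0.112
t0.png 0.6 1681 0.024
t0.png 0.7 1652 0.033
t0.png 0.8 1652 0.028
t0.png 0.9 1624 0.033
s0.png 0.0 2417 0.578
s0.png 0.1 950 0.576
s0.png 0.2 742 0.014
s0.png 0.3 565 0.009
s0.png 0.4 1145 0.125
s0.png 0.5 1625 0.11
s0.png 0.6 1014 0.021
s0.png 0.7 1059 0.033
s0.png 0.8 1173 0.025
s0.png 0.9 1339 0.032
```

Emit:
{"op": "jog_arm", "data": {"motion": [{"dx": 0,"dy": 0,"dz": -20,"ax": 0,"ay": 0,"az": 0,"fingers": 100}]}}

```text
time: 0.23
position: [0.2916, 0.5788, 0.3182]
eef_rot: [[-0.893, 0.45, -0.005], [0.45, 0.893, -0.008], [0.001, -0.01, -1.0]]
contact_force: [0.3, -0.6, -0.9]
grip_width: 0.999
grasp_force: 0.0
```

Giving every key works, and the path is clear. Going now.

Emit:
{"op": "jog_arm", "data": {"motion": [{"dx": -27.5,"dy": -27.2,"dz": 0,"ax": 0,"ay": 0,"az": 0,"fingers": 100},{"dx": -27.5,"dy": -27.2,"dz": 0,"ax": 0,"ay": 0,"az": 0,"fingers": 100},{"dx": -27.5,"dy": -27.2,"dz": 0,"ax": 0,"ay": 0,"az": 0,"fingers": 100},{"dx": -27.5,"dy": -27.2,"dz": 0,"ax": 0,"ay": 0,"az": 0,"fingers": 100},{"dx": -27.5,"dy": -27.2,"dz": 0,"ax": 0,"ay": 0,"az": 0,"fingers": 100},{"dx": -27.5,"dy": -27.2,"dz": 0,"ax": 0,"ay": 0,"az": 0,"fingers": 100},{"dx": -27.5,"dy": -27.2,"dz": 0,"ax": 0,"ay": 0,"az": 0,"fingers": 100},{"dx": -27.5,"dy": -27.2,"dz": 0,"ax": 0,"ay": 0,"az": 0,"fingers": 100},{"dx": -27.5,"dy": -27.2,"dz": 0,"ax": 0,"ay": 0,"az": 0,"fingers": 100},{"dx": -27.5,"dy": -27.2,"dz": 0,"ax": 0,"ay": 0,"az": 0,"fingers": 100},{"dx": -27.5,"dy": -27.2,"dz": 0,"ax": 0,"ay": 0,"az": 0,"fingers": 100},{"dx": -27.5,"dy": -27.2,"dz": 0,"ax": 0,"ay": 0,"az": 0,"fingers": 100}]}}

```text
time: 1.23
position: [0.4403, 0.1386, 0.3238]
eef_rot: [[-0.893, 0.45, 0.0], [0.45, 0.893, 0.0], [-0.0, 0.0, -1.0]]
contact_force: [0.4, -0.2, 0.6]
grip_width: 1.0
grasp_force: 0.0
```

Emit:
{"op": "jog_arm", "data": {"motion": [{"dx": -27.5,"dy": -27.2,"dz": 0,"ax": 0,"ay": 0,"az": 0,"fingers": 100},{"dx": -27.5,"dy": -27.2,"dz": 0,"ax": 0,"ay": 0,"az": 0,"fingers": 100},{"dx": -27.5,"dy": -27.2,"dz": 0,"ax": 0,"ay": 0,"az": 0,"fingers": 100},{"dx": -27.5,"dy": -27.2,"dz": 0,"ax": 0,"ay": 0,"az": 0,"fingers": 100},{"dx": -27.5,"dy": -27.2,"dz": 0,"ax": 0,"ay": 0,"az": 0,"fingers": 100},{"dx": -27.5,"dy": -27.2,"dz": 0,"ax": 0,"ay": 0,"az": 0,"fingers": 100},{"dx": -27.5,"dy": -27.2,"dz": 0,"ax": 0,"ay": 0,"az": 0,"fingers": 100},{"dx": -27.5,"dy": -27.2,"dz": 0,"ax": 0,"ay": 0,"az": 0,"fingers": 100},{"dx": -27.5,"dy": -27.2,"dz": 0,"ax": 0,"ay": 0,"az": 0,"fingers": 100},{"dx": -27.5,"dy": -27.2,"dz": 0,"ax": 0,"ay": 0,"az": 0,"fingers": 100},{"dx": -27.5,"dy": -27.2,"dz": 0,"ax": 0,"ay": 0,"az": 0,"fingers": 100},{"dx": -27.5,"dy": -27.2,"dz": 0,"ax": 0,"ay": 0,"az": 0,"fingers": 100}]}}

```text
time: 2.23
position: [0.5883, -0.3014, 0.3233]
eef_rot: [[-0.893, 0.45, -0.001], [0.45, 0.893, 0.001], [0.001, 0.0, -1.0]]
contact_force: [0.2, 0.3, 0.2]
grip_width: 0.996
grasp_force: 0.0
```

Emit:
{"op": "jog_arm", "data": {"motion": [{"dx": 0,"dy": 0,"dz": 8,"ax": 0,"ay": 0,"az": 0.125,"fingers": 100},{"dx": 0,"dy": 0,"dz": 8,"ax": 0,"ay": 0,"az": 0.125,"fingers": 100},{"dx": 0,"dy": 0,"dz": 8,"ax": 0,"ay": 0,"az": 0.125,"fingers": 100},{"dx": 0,"dy": 0,"dz": 8,"ax": 0,"ay": 0,"az": 0.125,"fingers": 100},{"dx": 0,"dy": 0,"dz": 8,"ax": 0,"ay": 0,"az": 0.125,"fingers": 100},{"dx": 0,"dy": 0,"dz": 8,"ax": 0,"ay": 0,"az": 0.125,"fingers": 100},{"dx": 0,"dy": 0,"dz": 8,"ax": 0,"ay": 0,"az": 0.125,"fingers": 100},{"dx": 0,"dy": 0,"dz": 8,"ax": 0,"ay": 0,"az": 0.125,"fingers": 100},{"dx": 0,"dy": 0,"dz": 8,"ax": 0,"ay": 0,"az": 0.125,"fingers": 100},{"dx": 0,"dy": 0,"dz": 8,"ax": 0,"ay": 0,"az": 0.125,"fingers": 100},{"dx": 0,"dy": 0,"dz": 8,"ax": 0,"ay": 0,"az": 0.125,"fingers": 100},{"dx": 0,"dy": 0,"dz": 8,"ax": 0,"ay": 0,"az": 0.125,"fingers": 100}]}}

```text
time: 3.23
position: [0.5879, -0.2994, 0.227]
eef_rot: [[0.391, 0.92, -0.001], [0.92, -0.391, 0.0], [0.0, -0.001, -1.0]]
contact_force: [0.2, -0.1, 1.6]
grip_width: 1.001
grasp_force: 0.0
```

Run:
```python
from h import *
vision.get_image('top');vision.get_image('top')
s=bot.read_state();im,d,c=grab('wrist','w2.png')
R=np.array(s['eef_rot']);p=np.array(s['position'])
print(s['time'],p,R[:,0],R[:,1],s['contact_force'],s['q'])
V,U=np.mgrid[0:400,0:640]; W=world(c,U,V,d)
h=(W[...,2]>0.006)&(W[...,2]<0.035)&(d>0.1)
n,l,st,ce=cv2.connectedComponentsWithStats(h.astype(np.uint8))
for k in range(1,n):
  if st[k,4]>300:
    P=W[l==k]; print(st[k],P.mean(0).round(4),np.median(P[:,2]),cv2.minAreaRect(P[:,:2].astype(np.float32)))
```

```text
3.3333 [ 0.58723032 -0.29898526  0.22549233] [3.85443492e-01 9.22731223e-01 6.35727626e-04] [ 0.92272466 -0.38543792 -0.00410086] [ 0.03099038  0.46426037 -0.41467454] [-3.16480628e+01  1.16038085e+01  9.72208806e+01 -7.21735197e-04
  7.14130794e+01 -8.97662565e+00]
[  82    0  108  192 3624] [ 0.4589 -0.1762  0.0203] 0.021859843344068874 ((0.4569369852542877, -0.15501868724822998), (0.1792198270559311, 0.025988902896642685), 86.3876953125)
[ 408    0  102   74 1698] [ 0.7462 -0.2102  0.0111] 0.011079305510506454 ((0.7563581466674805, -0.219262033700943), (0.06008350849151611, 0.0834452286362648), 66.93515014648438)
[ 307   61   27  181 2836] [ 0.5934 -0.2874  0.0214] 0.023287467438543374 ((0.6005142331123352, -0.2727370262145996), (0.17845040559768677, 0.02409183420240879), 64.7694320678711)
[   0  217  127   77 3240] [ 0.2872 -0.2575  0.0192] 0.022066264385539325 ((0.28980493545532227, -0.2724311053752899), (0.025454586371779442, 0.13874028623104095), 26.898374557495117)
[ 293  271  104   70 2717] [ 0.57   -0.4523  0.0217] 0.023916251219851525 ((0.5446938872337341, -0.4640890955924988), (0.11334647983312607, 0.0887632668018341), 6.412991046905518)
[455 378  32  22 476] [ 0.6642 -0.6216  0.0223] 0.024419821238230915 ((0.66354900598526, -0.6218712329864502), (0.03468360751867294, 0.04303819313645363), 9.06763744354248)
```

View pics/w2.png

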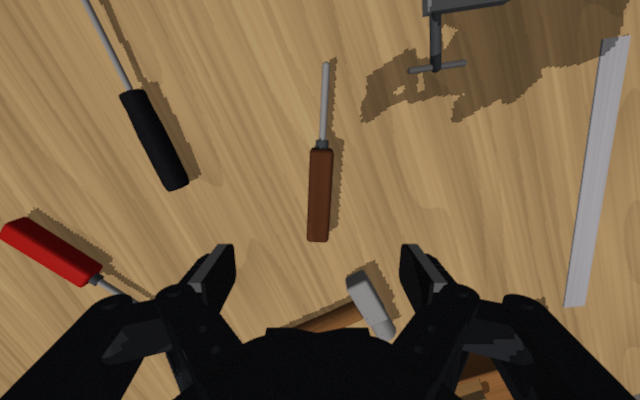

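The wrist view shows the rod straight ahead: handle at (319,195), tip at (325,63). The screwdriver, hammer head and clamp are clear of the fingers. The rod's grip point is (0.588, -0.300) at 64.8°. Descending.

Emit:
{"op": "jog_arm", "data": {"motion": [{"dx": -1,"dy": 0,"dz": 15,"ax": 0,"ay": 0,"az": 0.044,"fingers": 100},{"dx": 0,"dy": 0,"dz": 20,"ax": 0,"ay": 0,"az": 0,"fingers": 100},{"dx": 0,"dy": 0,"dz": 25,"ax": 0,"ay": 0,"az": 0,"fingers": 100},{"dx": 0,"dy": 0,"dz": 25,"ax": 0,"ay": 0,"az": 0,"fingers": 100},{"dx": 0,"dy": 0,"dz": 20,"ax": 0,"ay": 0,"az": 0,"fingers": 100},{"dx": 0,"dy": 0,"dz": 15,"ax": 0,"ay": 0,"az": 0,"fingers": 100},{"dx": 0,"dy": 0,"dz": 12,"ax": 0,"ay": 0,"az": 0,"fingers": 100},{"dx": 0,"dy": 0,"dz": 10,"ax": 0,"ay": 0,"az": 0,"fingers": 100},{"dx": 0,"dy": 0,"dz": 0,"ax": 0,"ay": 0,"az": 0,"fingers": 100},{"dx": 0,"dy": 0,"dz": 0,"ax": 0,"ay": 0,"az": 0,"fingers": 100}]}}

```text
time: 4.22
position: [0.588, -0.3006, 0.0861]
eef_rot: [[0.425, 0.905, 0.0], [0.905, -0.425, -0.0], [-0.0, 0.0, -1.0]]
contact_force: [-0.6, 0.7, 0.2]
grip_width: 0.997
grasp_force: 0.0
```

Emit:
{"op": "jog_arm", "data": {"motion": [{"dx": 0,"dy": 0,"dz": 5,"ax": 0,"ay": 0,"az": 0,"fingers": 60},{"dx": 0,"dy": 0,"dz": 4.5,"ax": 0,"ay": 0,"az": 0,"fingers": 40},{"dx": 0,"dy": 0,"dz": 0,"ax": 0,"ay": 0,"az": 0,"fingers": 10},{"dx": 0,"dy": 0,"dz": 0,"ax": 0,"ay": 0,"az": 0,"fingers": 0},{"dx": 0,"dy": 0,"dz": 0,"ax": 0,"ay": 0,"az": 0,"fingers": 0},{"dx": 0,"dy": 0,"dz": 0,"ax": 0,"ay": 0,"az": 0,"fingers": 0},{"dx": 0,"dy": 0,"dz": 0,"ax": 0,"ay": 0,"az": 0,"fingers": 0},{"dx": 0,"dy": 0,"dz": 0,"ax": 0,"ay": 0,"az": 0,"fingers": 0},{"dx": 0,"dy": 0,"dz": 0,"ax": 0,"ay": 0,"az": 0,"fingers": 0}]}}

```text
time: 4.97
position: [0.5881, -0.3007, 0.077]
eef_rot: [[0.426, 0.905, 0.001], [0.905, -0.426, -0.001], [-0.0, 0.001, -1.0]]
contact_force: [0.4, 0.1, 3.0]
grip_width: 0.262
grasp_force: 61.3
```

Gripped (opening 0.262, grasp force 61 N). I'll lift, carry to the pre-insert pose and turn.

Emit:
{"op": "jog_arm", "data": {"motion": [{"dx": 0,"dy": 0,"dz": -15,"ax": 0,"ay": 0,"az": 0,"fingers": 0},{"dx": 0,"dy": 0,"dz": -30,"ax": 0,"ay": 0,"az": 0,"fingers": 0},{"dx": 10,"dy": -2,"dz": -30,"ax": 0,"ay": 0,"az": 0,"fingers": 0},{"dx": 29,"dy": -6,"dz": -30,"ax": 0,"ay": 0,"az": 0,"fingers": 0},{"dx": 29,"dy": -6,"dz": -15,"ax": 0,"ay": 0,"az": 0,"fingers": 0},{"dx": 29,"dy": -6,"dz": 0,"ax": 0,"ay": 0,"az": 0,"fingers": 0},{"dx": 29,"dy": -6,"dz": 0,"ax": 0,"ay": 0,"az": 0,"fingers": 0},{"dx": 29,"dy": -6,"dz": 0,"ax": 0,"ay": 0,"az": 0,"fingers": 0},{"dx": 29,"dy": -6,"dz": 0,"ax": 0,"ay": 0,"az": 0,"fingers": 0},{"dx": 29,"dy": -6,"dz": 0,"ax": 0,"ay": 0,"az": 0,"fingers": 0},{"dx": 29,"dy": -6,"dz": 0,"ax": 0,"ay": 0,"az": 0,"fingers": 0},{"dx": 29,"dy": -4,"dz": 0,"ax": 0,"ay": 0,"az": 0,"fingers": 0}]}}

```text
time: 5.97
position: [0.6539, -0.031, 0.1967]
eef_rot: [[0.426, 0.905, -0.0], [0.905, -0.426, 0.0], [-0.0, -0.0, -1.0]]
contact_force: [0.6, -0.4, 0.1]
grip_width: 0.267
grasp_force: 61.0
```

Emit:
{"op": "jog_arm", "data": {"motion": [{"dx": 0,"dy": 0,"dz": 0,"ax": 0,"ay": 0,"az": -0.07,"fingers": 0},{"dx": 0,"dy": 0,"dz": 0,"ax": 0,"ay": 0,"az": -0.12,"fingers": 0},{"dx": 0,"dy": 0,"dz": 0,"ax": 0,"ay": 0,"az": -0.12,"fingers": 0},{"dx": 0,"dy": 0,"dz": 0,"ax": 0,"ay": 0,"az": -0.12,"fingers": 0},{"dx": 0,"dy": 0,"dz": 0,"ax": 0,"ay": 0,"az": -0.12,"fingers": 0},{"dx": 0,"dy": 0,"dz": 0,"ax": 0,"ay": 0,"az": -0.12,"fingers": 0},{"dx": 0,"dy": 0,"dz": 0,"ax": 0,"ay": 0,"az": -0.12,"fingers": 0},{"dx": 0,"dy": 0,"dz": 0,"ax": 0,"ay": 0,"az": -0.12,"fingers": 0},{"dx": 0,"dy": 0,"dz": 0,"ax": 0,"ay": 0,"az": -0.06,"fingers": 0},{"dx": 0,"dy": 0,"dz": 0,"ax": 0,"ay": 0,"az": 0,"fingers": 0},{"dx": 0,"dy": 0,"dz": 0,"ax": 0,"ay": 0,"az": 0,"fingers": 0}]}}

```text
time: 6.88
position: [0.6541, -0.0326, 0.1965]
eef_rot: [[-0.504, 0.864, -0.0], [0.864, 0.504, 0.0], [0.0, -0.0, -1.0]]
contact_force: [-0.0, -0.7, -0.6]
grip_width: 0.265
grasp_force: 61.0
```

Run:
```python
from h import *
s=bot.read_state();im,d,c=grab('wrist','w3.png')
R=np.array(s['eef_rot']);p=np.array(s['position'])
print(s['time'],p,R[:,0],R[:,1],s['contact_force'])
V,U=np.mgrid[0:400,0:640]; W=world(c,U,V,d)
T=(W-p)@R   # tool coords
m=(T[...,2]>0.03)&(T[...,2]<0.085)&(abs(T[...,1])<0.03)&(T[...,0]>0.02)&(T[...,0]<0.2)&(d>0.05)
P=T[m];print(m.sum(),P.min(0),P.max(0))
for a in np.arange(.02,.14,.01):
  q=P[(P[:,0]>=a)&(P[:,0]<a+.01)]
  if len(q): print(round(a,3),len(q),'y',((q[:,1].min()+q[:,1].max())/2).round(4),q[:,1].mean().round(4),'w',np.ptp(q[:,1]).round(4),'z top',np.percentile(q[:,2],5).round(4))
# box rim
b=(W[...,2]>0.088)&(W[...,2]<0.112)&(T[...,0]>0.13)&(d>.05)
print('box',cv2.minAreaRect(W[b][:,:2].astype(np.float32)),b.sum())
```

```text
6.8833 [ 0.65408672 -0.03257284  0.19649672] [-5.04068103e-01  8.63663908e-01  4.61210453e-05] [ 8.63663908e-01  5.04068104e-01 -1.15130111e-05] [-0.00150946 -0.68540181 -0.61744322]
5455 [ 0.02000436 -0.01358363  0.05105175] [0.11819508 0.01049713 0.07346696]
0.02 978 y -0.0015 -0.0015 w 0.0241 z top 0.0521
0.03 1047 y -0.0015 -0.0017 w 0.0238 z top 0.0522
0.04 851 y -0.0014 -0.0016 w 0.0219 z top 0.0539
0.05 336 y -0.0016 -0.0016 w 0.0121 z top 0.0607
0.06 331 y -0.0014 -0.0014 w 0.0067 z top 0.061
0.07 344 y -0.0014 -0.0014 w 0.0065 z top 0.0609
0.08 356 y -0.0017 -0.0015 w 0.0068 z top 0.0608
0.09 406 y -0.0017 -0.0017 w 0.0067 z top 0.0609
0.1 431 y -0.0015 -0.0016 w 0.007 z top 0.0608
0.11 375 y -0.0015 -0.0015 w 0.0068 z top 0.0609
box ((0.0, 0.0), (0.0, 0.0), 0.0) 0
```

View pics/w3.png

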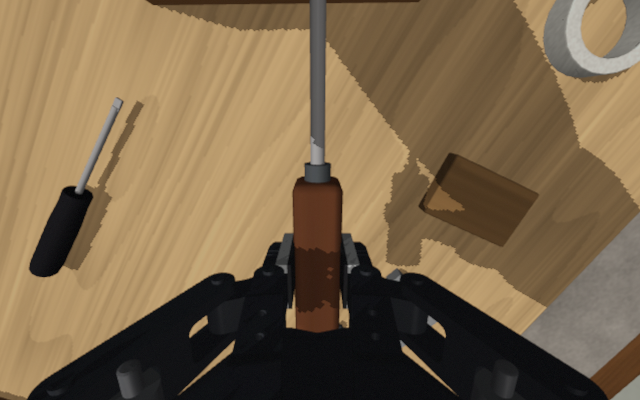

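The rod is straight in the gripper: axis y ≈ -1.5 mm in the camera frame, 64.5 mm ahead of the TCP. The black screwdriver (80,220) and offcut (480,200) are well clear. I'll tilt the wrist camera up, shifted sideways, to see the hole.

Emit:
{"op": "jog_arm", "data": {"motion": [{"dx": 0,"dy": -15,"dz": 0,"ax": 0,"ay": 0.12,"az": 0,"fingers": 0},{"dx": 0,"dy": -15,"dz": 0,"ax": 0,"ay": 0.12,"az": 0,"fingers": 0},{"dx": 0,"dy": -15,"dz": 0,"ax": 0,"ay": 0.12,"az": 0,"fingers": 0},{"dx": 0,"dy": -15,"dz": 0,"ax": 0,"ay": 0.12,"az": 0,"fingers": 0},{"dx": 0,"dy": 0,"dz": 0,"ax": 0,"ay": 0.12,"az": 0,"fingers": 0},{"dx": 0,"dy": 0,"dz": 0,"ax": 0,"ay": 0,"az": 0,"fingers": 0},{"dx": 0,"dy": 0,"dz": 0,"ax": 0,"ay": 0,"az": 0,"fingers": 0}]}}

```text
time: 7.52
position: [0.6026, -0.0637, 0.1952]
eef_rot: [[-0.416, 0.864, -0.285], [0.714, 0.504, 0.486], [0.563, -0.002, -0.826]]
contact_force: [0.5, -0.1, -0.9]
grip_width: 0.268
grasp_force: 61.0
```

Run:
```python
from h import *
s=bot.read_state();im,d,c=grab('wrist','w4.png')
R=np.array(s['eef_rot']);p=np.array(s['position']);np.savez('pics/w4pose.npz',R=R,p=p)
print(s['time'],p,R.round(3).tolist())
print('pred hole',pix(c,[.5743,.1058,.052]))
V,U=np.mgrid[0:400,0:640]; W=world(c,U,V,d)
T=(W-p)@R
m=(T[...,2]>0.03)&(T[...,2]<0.085)&(abs(T[...,1])<0.02)&(T[...,0]>0.06)&(T[...,0]<0.2)&(d>0.05)
P=T[m];print('rod',m.sum(),P.min(0),P.max(0),P.mean(0))
b=(W[...,2]>0.096)&(W[...,2]<0.106)&(T[...,0]>0.06)&(d>.05)&~m
print('box rail',cv2.minAreaRect(W[b][:,:2].astype(np.float32)),b.sum(),np.median(W[b][:,2]))
n=np.array([.506,-.8625]);f=(W[...,2]>0.01)&(W[...,2]<0.085)&(abs((W[...,:2]-[.5743,.1058])@n)<0.012)&(d>.05)
Q=W[f];print('face',len(Q)); 
if len(Q)>50:
  A=np.c_[Q[:,:2]-[.5743,.1058]];cc=A.mean(0);u,sv,vt=np.linalg.svd(A-cc,full_matrices=False);print(cc,vt,'offset from pred face',np.median((A)@n))
```

```text
7.5167 [ 0.60256611 -0.06374407  0.19519359] [[-0.416, 0.864, -0.285], [0.714, 0.504, 0.486], [0.563, -0.002, -0.826]]
pred hole (np.float64(381.5699703790232), np.float64(136.3345539108737))
rod 2246 [ 0.06001464 -0.00508401  0.05956471] [0.11832735 0.00192355 0.06708752] [ 0.0910191  -0.00157557  0.0626568 ]
box rail ((0.5181223750114441, 0.1435442417860031), (0.2202758938074112, 0.12124592810869217), 30.999317169189453) 6119 0.10085549112474868
face 9210
[0.00299174 0.00378495] [[-0.86184956 -0.50716401]
 [ 0.50716401 -0.86184956]] offset from pred face -0.001777928267660856
```

View pics/w4.png

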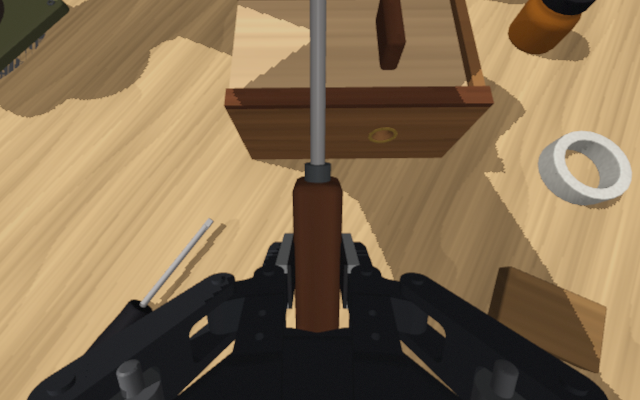

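The wrist view shows the brass rim at (383,135), against a prediction of (381.6,136.3), with the rod axis at column 317. I'll compute the final lateral and height offset relative to the rod.

Run:
```python
from h import *
im,d,c=load('w4.png');z=np.load('pics/w4pose.npz');R,p=z['R'],z['p']
hsv=cv2.cvtColor(im,cv2.COLOR_BGR2HSV)[115:152,360:408].astype(int)
m=((hsv[...,0]>=17)&(hsv[...,0]<=35)&(hsv[...,1]>90)).astype(np.uint8)
n,l,st,ce=cv2.connectedComponentsWithStats(m,connectivity=8);k=1+np.argmax(st[1:,4]);pts=np.argwhere(l==k)[:,::-1].astype(np.float32)+[360,115]
e=cv2.fitEllipse(cv2.convexHull(pts.astype(np.float32)));print(st[k],e)
u,v=e[0]
# intersect ray with face plane
a=world(c,u,v,0.0);r=world(c,u,v,1.0)-a
n3=np.array([.507,-.862,0]);q=np.array([.5743,.1058,0])-0.0018*n3
t=((q-a)@n3)/(r@n3);H=a+t*r;print('hole cam',H)
y=np.array([.864,.504,0]);x=np.array([-.504,.864,0])
print('tool coords along x,y now:',(H-p)@x,(H-p)@y, 'want rod y -0.0015; dy=',(H-p)@y+.0015)
```

```text
[  8  12  30  16 208] ((382.4408874511719, 134.70919799804688), (15.432133674621582, 29.69086456298828), 80.90444946289062)
hole cam [0.57423874 0.10785233 0.05199757]
tool coords along x,y now: 0.16253628516380444 0.062009739107138064 want rod y -0.0015; dy= 0.06350973910713806
```

Emit:
{"op": "jog_arm", "data": {"motion": [{"dx": 0,"dy": 15,"dz": 0,"ax": 0,"ay": -0.12,"az": 0,"fingers": 0},{"dx": 0,"dy": 16,"dz": 0,"ax": 0,"ay": -0.12,"az": 0,"fingers": 0},{"dx": 0,"dy": 16,"dz": 0,"ax": 0,"ay": -0.12,"az": 0,"fingers": 0},{"dx": 0,"dy": 16.5,"dz": 0,"ax": 0,"ay": -0.12,"az": 0,"fingers": 0},{"dx": 0,"dy": 0,"dz": 0,"ax": 0,"ay": -0.12,"az": -0.003,"fingers": 0},{"dx": 0,"dy": 0,"dz": 20,"ax": 0,"ay": 0,"az": 0,"fingers": 0},{"dx": 0,"dy": 0,"dz": 25,"ax": 0,"ay": 0,"az": 0,"fingers": 0},{"dx": 0,"dy": 0,"dz": 25,"ax": 0,"ay": 0,"az": 0,"fingers": 0},{"dx": 0,"dy": 0,"dz": 9,"ax": 0,"ay": 0,"az": 0,"fingers": 0},{"dx": 0,"dy": 0,"dz": 0,"ax": 0,"ay": 0,"az": 0,"fingers": 0},{"dx": 0,"dy": 0,"dz": 0,"ax": 0,"ay": 0,"az": 0,"fingers": 0},{"dx": 0,"dy": 0,"dz": 0,"ax": 0,"ay": 0,"az": 0,"fingers": 0}]}}

```text
time: 8.57
position: [0.6585, -0.0307, 0.1193]
eef_rot: [[-0.509, 0.861, 0.004], [0.861, 0.509, -0.001], [-0.002, 0.003, -1.0]]
contact_force: [0.3, 1.2, -0.8]
grip_width: 0.263
grasp_force: 61.0
```

Run:
```python
from h import *
s=bot.read_state();R=np.array(s['eef_rot']);p=np.array(s['position'])
H=np.array([.57424,.10785,.052]);t=(H-p)@R;print(s['time'],p,'hole in tool',t,'need dx to mouth',t[0]-.12,'dy',t[1]+.0015,'dz',t[2]-.0646,'yaw y',np.degrees(np.arctan2(R[1,1],R[0,1])),s['contact_force'])
```

```text
8.5667 [ 0.65852857 -0.03066584  0.11933724] hole in tool [ 0.162297   -0.00233454  0.06693084] need dx to mouth 0.04229700327912103 dy -0.0008345393699806455 dz 0.002330838728835813 yaw y 30.567012812262217 [ 0.2540322   1.18887437 -0.77577501]
```

Emit:
{"op": "jog_arm", "data": {"motion": [{"dx": 5,"dy": -0.8,"dz": 2,"ax": 0,"ay": 0,"az": 0,"fingers": 0},{"dx": 8,"dy": 0,"dz": 0,"ax": 0,"ay": 0,"az": 0,"fingers": 0},{"dx": 8,"dy": 0,"dz": 0,"ax": 0,"ay": 0,"az": 0,"fingers": 0},{"dx": 8,"dy": 0,"dz": 0,"ax": 0,"ay": 0,"az": 0,"fingers": 0},{"dx": 5,"dy": 0,"dz": 0,"ax": 0,"ay": 0,"az": 0,"fingers": 0},{"dx": 0,"dy": 0,"dz": 0,"ax": 0,"ay": 0,"az": 0,"fingers": 0},{"dx": 0,"dy": 0,"dz": 0,"ax": 0,"ay": 0,"az": 0,"fingers": 0},{"dx": 0,"dy": 0,"dz": 0,"ax": 0,"ay": 0,"az": 0,"fingers": 0}]}}

```text
time: 9.23
position: [0.6394, -0.0019, 0.1152]
eef_rot: [[-0.508, 0.861, 0.001], [0.861, 0.508, -0.0], [-0.0, 0.0, -1.0]]
contact_force: [-0.2, -0.3, 0.1]
grip_width: 0.266
grasp_force: 61.0
```

Run:
```python
from h import *
for i in range(3):
  s=bot.read_state();R=np.array(s['eef_rot']);p=np.array(s['position'])
  H=np.array([.57424,.10785,.052]);t=(H-p)@R;print(s['time'],p.round(4),'hole in tool',t.round(4),'tip depth',(.12-t[0]).round(4),'dy',(t[1]+.0015).round(4),'dz',(t[2]-.0646).round(4),np.degrees(np.arctan2(R[1,1],R[0,1])),s['contact_force'])
  if i<2: im,d,c=grab('wrist' if i==0 else 'side','wp%d.png'%i)
im,d,c=load('wp1.png');cv2.imwrite('pics/c2.png',np.hstack([cv2.resize(im[130:230,220:340],(600,500)),]))
im,d,c=load('wp0.png');print('hole px',pix(c,H))
V,U=np.mgrid[0:400,0:640];W=world(c,U,V,d);T=(W-p)@R
m=(T[...,2]>0.05)&(T[...,2]<0.085)&(abs(T[...,1])<0.02)&(T[...,0]>0.06)&(T[...,0]<.13)&(d>0.05);print(T[m].max(0),T[m].mean(0))
```

```text
9.2333 [ 0.6394 -0.0019  0.1152] hole in tool [ 0.1277 -0.0004  0.0632] tip depth -0.0077 dy 0.0011 dz -0.0014 30.547678518339602 [-0.15649106 -0.26398534  0.11961504]
9.2833 [ 0.6395 -0.0021  0.1152] hole in tool [ 0.1278 -0.0004  0.0632] tip depth -0.0078 dy 0.0011 dz -0.0014 30.535219286648818 [ 0.18190193 -0.45573437 -1.36706693]
9.3333 [ 0.6395 -0.0022  0.1151] hole in tool [ 0.1279 -0.0004  0.0631] tip depth -0.0079 dy 0.0011 dz -0.0015 30.5239833082909 [ 0.5691638  -0.08072739 -1.13372572]
hole px (np.float64(320.94869597363373), np.float64(-27.83014902203925))
[0.11855839 0.00200189 0.0658193 ] [ 0.09121717 -0.0014945   0.06226859]
```

View pics/c2.png

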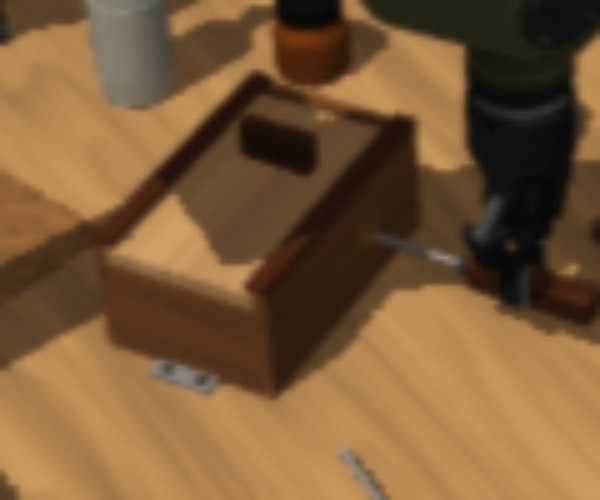

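The side crop shows the tip lined up with the brass hole at about (372,238) in the crop. After a small correction I'll push in.

Emit:
{"op": "jog_arm", "data": {"motion": [{"dx": 0,"dy": 1,"dz": -1.4,"ax": 0,"ay": 0,"az": 0,"fingers": 0},{"dx": 3,"dy": 0,"dz": 0,"ax": 0,"ay": 0,"az": 0,"fingers": 0},{"dx": 4,"dy": 0,"dz": 0,"ax": 0,"ay": 0,"az": 0,"fingers": 0},{"dx": 4,"dy": 0,"dz": 0,"ax": 0,"ay": 0,"az": 0,"fingers": 0},{"dx": 4,"dy": 0,"dz": 0,"ax": 0,"ay": 0,"az": 0,"fingers": 0},{"dx": 3,"dy": 0,"dz": 0,"ax": 0,"ay": 0,"az": 0,"fingers": 0},{"dx": 0,"dy": 0,"dz": 0,"ax": 0,"ay": 0,"az": 0,"fingers": 0},{"dx": 0,"dy": 0,"dz": 0,"ax": 0,"ay": 0,"az": 0,"fingers": 0}]}}

```text
time: 10.0
position: [0.6309, 0.0143, 0.1165]
eef_rot: [[-0.509, 0.861, 0.0], [0.861, 0.509, 0.0], [-0.0, 0.0, -1.0]]
contact_force: [-0.4, -0.9, -0.3]
grip_width: 0.266
grasp_force: 61.0
```

It's about 10 mm into the hole with no resistance. Pushing on to trip the latch.

Emit:
{"op": "jog_arm", "data": {"motion": [{"dx": 4,"dy": 0,"dz": 0,"ax": 0,"ay": 0,"az": 0,"fingers": 0},{"dx": 4,"dy": 0,"dz": 0,"ax": 0,"ay": 0,"az": 0,"fingers": 0},{"dx": 4,"dy": 0,"dz": 0,"ax": 0,"ay": 0,"az": 0,"fingers": 0},{"dx": 4,"dy": 0,"dz": 0,"ax": 0,"ay": 0,"az": 0,"fingers": 0},{"dx": 4,"dy": 0,"dz": 0,"ax": 0,"ay": 0,"az": 0,"fingers": 0},{"dx": 0,"dy": 0,"dz": 0,"ax": 0,"ay": 0,"az": 0,"fingers": 0},{"dx": 0,"dy": 0,"dz": 0,"ax": 0,"ay": 0,"az": 0,"fingers": 0},{"dx": 0,"dy": 0,"dz": 0,"ax": 0,"ay": 0,"az": 0,"fingers": 0}]}}

```text
time: 10.67
position: [0.6219, 0.0302, 0.1173]
eef_rot: [[-0.509, 0.861, 0.004], [0.861, 0.509, -0.003], [-0.004, 0.002, -1.0]]
contact_force: [3.6, -5.7, -1.0]
grip_width: 0.263
grasp_force: 60.9
```

```bash
cat > lid.py <<'E'
from h import *
def lid():
  o=np.array([.513,.152]);ex=np.array([.862,.507]);ey=np.array([-.507,.862])
  for n in('top','side'):
    im,d,c=grab(n);V,U=np.mgrid[0:400,0:640];W=world(c,U,V,d);A=W[...,:2]-o;x=A@ex;y=A@ey
    m=(W[...,2]>.108)&(W[...,2]<.130)&(abs(y)<.04)&(x>-.2)&(x<.06)&(d>.1)
    print(n,m.sum(),'grip x,y in box',np.median(x[m]) if m.any() else None,np.median(y[m]) if m.any() else None)
    cv2.imwrite('pics/lid_%s.png'%n,im)
  return
E
python3 - <<'E'
from lid import *
lid();s=bot.read_state();R=np.array(s['eef_rot']);p=np.array(s['position']);H=np.array([.57424,.10785,.052]);t=(H-p)@R
print(s['time'],p,t,'depth',.12-t[0],s['contact_force'],R.T@s['contact_force'])
E
```

```text
top 93 grip x,y in box -0.0028565731573676895 0.003526275250080038
side 89 grip x,y in box -0.004267559224334182 -0.006718144035349283
10.7667 [0.62191398 0.03013058 0.11724368] [ 0.09143777 -0.00163612  0.06485609] depth 0.028562226324268192 [ 3.06829905 -4.7937661  -0.54419477] [-5.68562446  0.20313822  0.56851544]
```

The grip bar moved from x = +30 to about -3 mm in the box frame, so the latch tripped and the cover is open about 33 mm. Drawing the rod out and laying it down.

Emit:
{"op": "jog_arm", "data": {"motion": [{"dx": -6,"dy": 0,"dz": 0,"ax": 0,"ay": 0,"az": 0,"fingers": 0},{"dx": -12,"dy": 0,"dz": 0,"ax": 0,"ay": 0,"az": 0,"fingers": 0},{"dx": -14,"dy": 0,"dz": 0,"ax": 0,"ay": 0,"az": 0,"fingers": 0},{"dx": -14,"dy": 0,"dz": 0,"ax": 0,"ay": 0,"az": 0,"fingers": 0},{"dx": -14,"dy": 0,"dz": 0,"ax": 0,"ay": 0,"az": 0,"fingers": 0},{"dx": -14,"dy": 0,"dz": 0,"ax": 0,"ay": 0,"az": 0,"fingers": 0},{"dx": -14,"dy": 0,"dz": 0,"ax": 0,"ay": 0,"az": 0,"fingers": 0},{"dx": 0,"dy": 0,"dz": 10,"ax": 0,"ay": 0,"az": 0,"fingers": 0},{"dx": 0,"dy": 0,"dz": 10,"ax": 0,"ay": 0,"az": 0,"fingers": 0},{"dx": 0,"dy": 0,"dz": 10,"ax": 0,"ay": 0,"az": 0,"fingers": 0},{"dx": 0,"dy": 0,"dz": 0,"ax": 0,"ay": 0,"az": 0,"fingers": 0},{"dx": 0,"dy": 0,"dz": 0,"ax": 0,"ay": 0,"az": 0,"fingers": 0}]}}

```text
time: 11.77
position: [0.6641, -0.0437, 0.0843]
eef_rot: [[-0.509, 0.861, -0.004], [0.861, 0.509, 0.001], [0.003, -0.003, -1.0]]
contact_force: [0.6, -0.0, -0.8]
grip_width: 0.268
grasp_force: 61.0
```

Emit:
{"op": "jog_arm", "data": {"motion": [{"dx": 0,"dy": 0,"dz": 4,"ax": 0,"ay": 0,"az": 0,"fingers": 0},{"dx": 0,"dy": 0,"dz": 2.6,"ax": 0,"ay": 0,"az": 0,"fingers": 0},{"dx": 0,"dy": 0,"dz": 0,"ax": 0,"ay": 0,"az": 0,"fingers": 0},{"dx": 0,"dy": 0,"dz": 0,"ax": 0,"ay": 0,"az": 0,"fingers": 0},{"dx": 0,"dy": 0,"dz": 0,"ax": 0,"ay": 0,"az": 0,"fingers": 40},{"dx": 0,"dy": 0,"dz": 0,"ax": 0,"ay": 0,"az": 0,"fingers": 60},{"dx": 0,"dy": 0,"dz": 0,"ax": 0,"ay": 0,"az": 0,"fingers": 100},{"dx": 0,"dy": 0,"dz": 0,"ax": 0,"ay": 0,"az": 0,"fingers": 100},{"dx": 0,"dy": 0,"dz": 0,"ax": 0,"ay": 0,"az": 0,"fingers": 100},{"dx": 0,"dy": 0,"dz": 0,"ax": 0,"ay": 0,"az": 0,"fingers": 100}]}}

```text
time: 12.6
position: [0.6657, -0.0445, 0.08]
eef_rot: [[-0.508, 0.861, 0.0], [0.861, 0.508, 0.0], [-0.0, 0.0, -1.0]]
contact_force: [0.0, -0.2, 0.2]
grip_width: 0.998
grasp_force: 0.0
```

The rod is released. Rising and moving over the grip bar at about (0.510, 0.151); the fingers already close along the box's x.

Emit:
{"op": "jog_arm", "data": {"motion": [{"dx": 0,"dy": 0,"dz": -15,"ax": 0,"ay": 0,"az": 0,"fingers": 100},{"dx": 0,"dy": 0,"dz": -30,"ax": 0,"ay": 0,"az": 0,"fingers": 100},{"dx": 0,"dy": 0,"dz": -40,"ax": 0,"ay": 0,"az": 0,"fingers": 100},{"dx": 0,"dy": 0,"dz": -40,"ax": 0,"ay": 0,"az": 0,"fingers": 100},{"dx": 0,"dy": 0,"dz": -40,"ax": 0,"ay": 0,"az": 0,"fingers": 100},{"dx": 35,"dy": -5,"dz": -5,"ax": 0,"ay": 0,"az": 0,"fingers": 100},{"dx": 35,"dy": -5,"dz": 0,"ax": 0,"ay": 0,"az": 0,"fingers": 100},{"dx": 35,"dy": -5,"dz": 0,"ax": 0,"ay": 0,"az": 0,"fingers": 100},{"dx": 36,"dy": -5,"dz": 0,"ax": 0,"ay": 0,"az": 0,"fingers": 100},{"dx": 36,"dy": -5,"dz": 0,"ax": 0,"ay": 0,"az": 0,"fingers": 100},{"dx": 35,"dy": -5,"dz": 0,"ax": 0,"ay": 0,"az": 0,"fingers": 100},{"dx": 35,"dy": -5,"dz": 0,"ax": 0,"ay": 0,"az": 0,"fingers": 100}]}}

```text
time: 13.6
position: [0.5087, 0.1515, 0.2512]
eef_rot: [[-0.508, 0.861, 0.002], [0.861, 0.508, 0.001], [-0.0, 0.002, -1.0]]
contact_force: [-0.7, 1.0, -0.7]
grip_width: 0.996
grasp_force: 0.0
```

Run:
```python
from h import *
im,d,c=grab('side','s5.png');im,d,c=grab('wrist','w5.png')
s=bot.read_state();R=np.array(s['eef_rot']);p=np.array(s['position']);print(s['time'],p,R.round(3).tolist())
V,U=np.mgrid[0:400,0:640];W=world(c,U,V,d);T=(W-p)@R
m=(W[...,2]>.117)&(W[...,2]<.13)&(abs(T[...,1])<.08)&(T[...,2]>.1)&(d>.1)&(V<390)
n,l,st,ce=cv2.connectedComponentsWithStats(m.astype(np.uint8))
for k in range(1,n):
  if st[k,4]>80: P=T[l==k];print(st[k],P.min(0),P.max(0),P.mean(0))
im,d,c=load('s5.png');V,U=np.mgrid[0:400,0:640];W=world(c,U,V,d)
g=W[...,:2]-p[:2]
m=(W[...,2]>.008)&(W[...,2]<.04)&(W[...,0]>.57)&(W[...,0]<.74)&(W[...,1]>-.15)&(W[...,1]<.11)&(d>.1)
n,l,st,ce=cv2.connectedComponentsWithStats(m.astype(np.uint8))
for k in range(1,n):
  if st[k,4]>40: P=W[l==k];print('side obj',st[k],P.mean(0),P[:,2].max(),cv2.minAreaRect(P[:,:2].astype(np.float32)))
```

```text
13.7 [0.50730756 0.15335311 0.25097278] [[-0.512, 0.859, 0.0], [0.859, 0.512, 0.001], [0.001, 0.001, -1.0]]
[ 313  183   22   74 1501] [-0.0317944  -0.0056713   0.12519794] [0.02670564 0.01029548 0.13339525] [-0.00079972  0.0021409   0.12779258]
side obj [308 188  45  19 240] [ 0.66379681 -0.04745379  0.01995584] 0.034015532843686413 ((0.6554295420646667, -0.020282268524169922), (0.04761291667819023, 0.1776261329650879), 34.07728958129883)
```

The bar is centred between the fingers to within about 2 mm, and the rod lies flat at about (0.66, -0.04). Descending and gripping.

Emit:
{"op": "jog_arm", "data": {"motion": [{"dx": -1,"dy": 2,"dz": 15,"ax": 0,"ay": 0,"az": 0,"fingers": 100},{"dx": 0,"dy": 0,"dz": 20,"ax": 0,"ay": 0,"az": 0,"fingers": 100},{"dx": 0,"dy": 0,"dz": 20,"ax": 0,"ay": 0,"az": 0,"fingers": 100},{"dx": 0,"dy": 0,"dz": 14,"ax": 0,"ay": 0,"az": 0,"fingers": 100},{"dx": 0,"dy": 0,"dz": 9,"ax": 0,"ay": 0,"az": 0,"fingers": 60},{"dx": 0,"dy": 0,"dz": 0,"ax": 0,"ay": 0,"az": 0,"fingers": 30},{"dx": 0,"dy": 0,"dz": 0,"ax": 0,"ay": 0,"az": 0,"fingers": 0},{"dx": 0,"dy": 0,"dz": 0,"ax": 0,"ay": 0,"az": 0,"fingers": 0},{"dx": 0,"dy": 0,"dz": 0,"ax": 0,"ay": 0,"az": 0,"fingers": 0},{"dx": 0,"dy": 0,"dz": 0,"ax": 0,"ay": 0,"az": 0,"fingers": 0},{"dx": 0,"dy": 0,"dz": 0,"ax": 0,"ay": 0,"az": 0,"fingers": 0},{"dx": 0,"dy": 0,"dz": 0,"ax": 0,"ay": 0,"az": 0,"fingers": 0}]}}

```text
time: 14.7
position: [0.5131, 0.1507, 0.1735]
eef_rot: [[-0.508, 0.861, 0.003], [0.861, 0.508, 0.0], [-0.001, 0.003, -1.0]]
contact_force: [-0.1, 1.0, 6.5]
grip_width: 0.176
grasp_force: 60.9
```

Emit:
{"op": "jog_arm", "data": {"motion": [{"dx": 0,"dy": -4,"dz": 0,"ax": 0,"ay": 0,"az": 0,"fingers": 0},{"dx": 0,"dy": -8,"dz": 0,"ax": 0,"ay": 0,"az": 0,"fingers": 0},{"dx": 0,"dy": -8,"dz": 0,"ax": 0,"ay": 0,"az": 0,"fingers": 0},{"dx": 0,"dy": -8,"dz": 0,"ax": 0,"ay": 0,"az": 0,"fingers": 0},{"dx": 0,"dy": -8,"dz": 0,"ax": 0,"ay": 0,"az": 0,"fingers": 0},{"dx": 0,"dy": -8,"dz": 0,"ax": 0,"ay": 0,"az": 0,"fingers": 0},{"dx": 0,"dy": -8,"dz": 0,"ax": 0,"ay": 0,"az": 0,"fingers": 0},{"dx": 0,"dy": -8,"dz": 0,"ax": 0,"ay": 0,"az": 0,"fingers": 0},{"dx": 0,"dy": -8,"dz": 0,"ax": 0,"ay": 0,"az": 0,"fingers": 0},{"dx": 0,"dy": -8,"dz": 0,"ax": 0,"ay": 0,"az": 0,"fingers": 0},{"dx": 0,"dy": -4,"dz": 0,"ax": 0,"ay": 0,"az": 0,"fingers": 0},{"dx": 0,"dy": 0,"dz": 0,"ax": 0,"ay": 0,"az": 0,"fingers": 0}]}}

```text
time: 15.7
position: [0.4434, 0.1093, 0.1734]
eef_rot: [[-0.508, 0.861, 0.003], [0.861, 0.508, -0.001], [-0.002, 0.002, -1.0]]
contact_force: [-0.1, -1.5, 9.4]
grip_width: 0.173
grasp_force: 61.5
```

Emit:
{"op": "jog_arm", "data": {"motion": [{"dx": 0,"dy": -2,"dz": 0,"ax": 0,"ay": 0,"az": 0,"fingers": 0},{"dx": 0,"dy": -2,"dz": 0,"ax": 0,"ay": 0,"az": 0,"fingers": 0},{"dx": 0,"dy": -2,"dz": 0,"ax": 0,"ay": 0,"az": 0,"fingers": 0},{"dx": 0,"dy": -1,"dz": 0,"ax": 0,"ay": 0,"az": 0,"fingers": 0},{"dx": 0,"dy": 0,"dz": 0,"ax": 0,"ay": 0,"az": 0,"fingers": 0},{"dx": 0,"dy": 0,"dz": 0,"ax": 0,"ay": 0,"az": 0,"fingers": 0}]}}

```text
time: 16.2
position: [0.4379, 0.106, 0.1734]
eef_rot: [[-0.508, 0.861, 0.003], [0.861, 0.508, -0.0], [-0.002, 0.003, -1.0]]
contact_force: [0.8, -1.5, 8.1]
grip_width: 0.173
grasp_force: 61.4
```

Emit:
{"op": "jog_arm", "data": {"motion": [{"dx": 0,"dy": -1.5,"dz": 0,"ax": 0,"ay": 0,"az": 0,"fingers": 0},{"dx": 0,"dy": -1.5,"dz": 0,"ax": 0,"ay": 0,"az": 0,"fingers": 0},{"dx": 0,"dy": 0,"dz": 0,"ax": 0,"ay": 0,"az": 0,"fingers": 0},{"dx": 0,"dy": 0,"dz": 0,"ax": 0,"ay": 0,"az": 0,"fingers": 0}]}}

```text
time: 16.53
position: [0.437, 0.1055, 0.1735]
eef_rot: [[-0.508, 0.861, 0.01], [0.861, 0.508, 0.003], [-0.002, 0.01, -1.0]]
contact_force: [11.4, 5.0, -0.2]
grip_width: 0.174
grasp_force: 60.5
```

The pull force rose to 12 N with hardly any motion, so the cover is at its stop. Releasing and rising.

Emit:
{"op": "jog_arm", "data": {"motion": [{"dx": 0,"dy": 1,"dz": 0,"ax": 0,"ay": 0,"az": 0,"fingers": 0},{"dx": 0,"dy": 0,"dz": 0,"ax": 0,"ay": 0,"az": 0,"fingers": 30},{"dx": 0,"dy": 0,"dz": 0,"ax": 0,"ay": 0,"az": 0,"fingers": 55},{"dx": 0,"dy": 0,"dz": 0,"ax": 0,"ay": 0,"az": 0,"fingers": 55},{"dx": 0,"dy": 0,"dz": 0,"ax": 0,"ay": 0,"az": 0,"fingers": 55},{"dx": 0,"dy": 0,"dz": 0,"ax": 0,"ay": 0,"az": 0,"fingers": 55},{"dx": 0,"dy": 0,"dz": -20,"ax": 0,"ay": 0,"az": 0,"fingers": 55},{"dx": 0,"dy": 0,"dz": -30,"ax": 0,"ay": 0,"az": 0,"fingers": 55},{"dx": 0,"dy": 0,"dz": -35,"ax": 0,"ay": 0,"az": 0,"fingers": 55},{"dx": 0,"dy": 0,"dz": -35,"ax": 0,"ay": 0,"az": 0,"fingers": 55},{"dx": 0,"dy": 0,"dz": 0,"ax": 0,"ay": 0,"az": 0,"fingers": 55},{"dx": 0,"dy": 0,"dz": 0,"ax": 0,"ay": 0,"az": 0,"fingers": 55}]}}

```text
time: 17.53
position: [0.4364, 0.1055, 0.2946]
eef_rot: [[-0.508, 0.861, 0.005], [0.861, 0.508, 0.001], [-0.002, 0.005, -1.0]]
contact_force: [0.1, 0.2, -0.6]
grip_width: 0.551
grasp_force: 0.0
```

Run:
```python
from lid import *
lid();im=cv2.imread('pics/lid_side.png');cv2.imwrite('pics/f.png',cv2.resize(im[100:300,200:460],(780,600)))
```

```text
top 24 grip x,y in box -0.09301473169909658 -0.025518286420119506
side 100 grip x,y in box -0.09199314704009172 -0.0073212966741407
```

View pics/f.png

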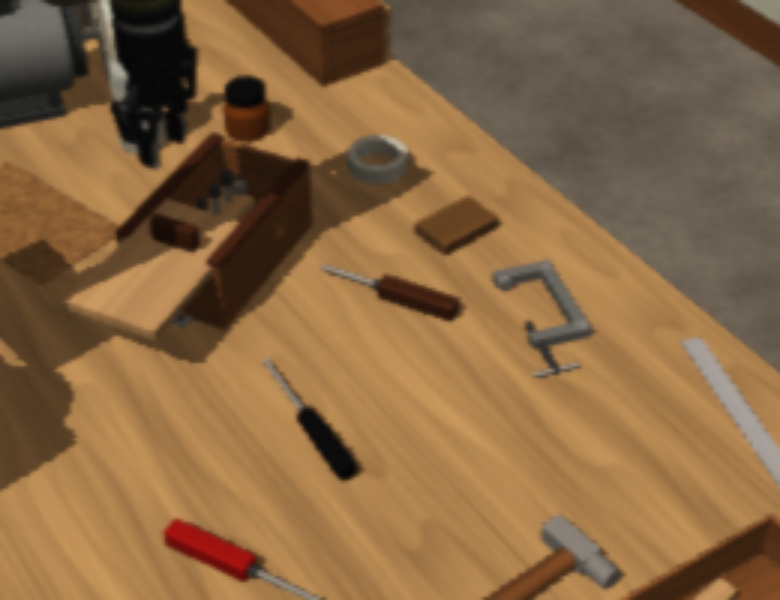

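The picture shows the cover slid out, with the grip bar at (175,230) (about -92 mm in the box, so open about 120 mm). The rod lies flat and clear of the box, tip at (325,268), and everything else is in place.

```bash
python3 -c "
from h import *
print(ticket.finish_job())"
```

```text
the job is handed in; nothing more can be done
None
```

I handed the job in at about 18 s of the 54 s. The rod tripped the latch, was drawn out and lies flat on the bench clear of the box. The cover is open to its stop (about 120 mm) and the bystanders look unmoved; the hand-in returned no verdict.

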